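# Vent a pressure digestion vessel

### The job

The pressure digestion vessel has to be vented before anyone opens it. On the slanted vent valve at its side, unscrew the small knurled lock nut (counter-clockwise as seen from above the valve) by about half a turn, leaving the valve pin up as you do; then press the freed valve tip gently down as far as it goes, keep it down for about two seconds, and let it spring back. Leave the nut unscrewed and do not disturb the bottle, the dish and the timer standing beside the vessel.

Things in the scene. Friction and masses are not known exactly. Their poses are not given: they have to be found in the camera images.
- vessel: Metal digestion vessel, fixed: base plate 150 x 130 x 12 mm, cylinder 90 mm wide, flange and bolted cover 104 mm wide with edge at 154 mm, knob up to 190 mm. Origin: centre of the underside; z up; the vent valve is on its -x side, which faces the robot's left. The valve axis leans 35 degrees from vertical towards -x, away from the cylinder; the cover leaves room only for a tool tilted along it.
- valve_seat (a point): Centre of the valve's fixed seat, at (-86, 0, 95) mm in the vessel's frame, with the vessel's axes (not the valve's). It is the top of a neck 10 mm in diameter and 21 mm long along the valve axis; below that the valve body is 21 mm in diameter. The cover's edge is 34 mm behind it and 60 mm higher. (A fixed instrument 0.4 m tall fills the worktop at x > 0.43, y < -0.3 m: swing clear.)
- nut_mid (a point): Middle of the knurled steel lock nut, 13.2 mm in diameter and 9 mm high, 4.5 mm above the seat when it is screwed down. Its z axis is the valve axis, pointing up out of the valve; it turns and rises with the nut.
- lock_nut (a joint): Angle of the lock nut in rad: 0 = screwed down on the seat, growing counter-clockwise as seen from above the valve (unscrewing), stop at 3.6. It starts between 0 and 0.4. Friction holds it where it is left (0.04 N m). It sits on the thread of the pin and rises 1.6 mm per rad along it.
- vent_pin (a joint): How far the pin, with its tip and nut, is pressed down along the valve axis, in m: 0 = up (held by a spring), at most 0.0065. It goes down only until the nut lands on the seat: 1.6 mm per rad of nut angle, so under 1 mm (give) with the nut screwed down. The spring pushes back with 2 N at 0 and 6 N at 5 mm. Pushing on the nut moves the pin too.
- vent_tip: Round steel tip on the end of the pin, 8 mm in diameter, 5 mm high. Origin: centre of its top face, 26 mm above the seat along the valve axis while the pin is up (at least 11 mm above the nut); its z axis is the valve axis, pointing up.
- bottle: Loose small bottle with a blue cap, 43 mm in diameter, 95 mm high, standing at the vessel's +y side. Origin: centre of its underside. A bystander.
- dish: Loose flat clear dish, 60 mm in diameter, 14 mm high, at the vessel's +y side beyond the valve. Origin: centre of its underside. A bystander.
- kitchen_timer: Loose grey timer, 58 x 64 x 20 mm, lying at the vessel's -y side. Origin: centre of its underside. A bystander.
Mind the look-alikes: they are no part of the job. What is shaped like the vessel but blue or purple is not meant.

How it is judged:
On the way, in this order (a step that is already met when the one before it is completed fails the run):
1. the lock nut is unscrewed to 2.6 rad (150 degrees) or more, with the pin up (pressed less than 1.5 mm) (value of joint lock_nut above 2.6 rad and value of joint vent_pin below 0.0015 m), for 0.2 s.
2. the tip itself is pressed and the pin kept at least 3.5 mm down for 1.2 s (value of joint vent_pin above 0.0035 m and contact force between anything else and vent_tip above 1 N and value of joint lock_nut above 2.4 rad), for 1.2 s.
At the end, for the whole second after the job is handed in: The vent pin has sprung back up (less than 1 mm down), the lock nut stands unscrewed at 2.4 rad or more, the bottle is upright, and bottle, dish and timer are within 30 mm of where they stood (value of joint vent_pin below 0.001 m and value of joint lock_nut above 2.4 rad and angle between bottle's own z axis and vertical below 0.2 rad and distance of each of bottle, dish, kitchen_timer from where it was at the start of the episode below 0.03 m); the robot touches nothing.
It fails at once if the valve tip is pushed with more than 25 N (contact force between anything else and vent_tip above 25 N).
It fails at once if the bottle, dish or timer is moved by more than 30 mm (distance of any of bottle, dish, kitchen_timer from where it was at the start of the episode above 0.03 m).
It also fails if it takes over 61 s, if anything falls off the work surface, if the arm or the gripper's body presses on something with over 40 N, if the wrist force passes 120 N, or if a joint passes its speed limit or range.

### The arm

A 6-joint arm with a two-finger parallel gripper is mounted at the origin on a cart in front of the work surface, level with it; the furniture and walls round the work are solid. World frame = base frame: x ahead of the robot, y to its left, z up, the work surface at z = 0. Lengths are in m, angles in rad, forces in N, time in s.
With the tool pointing down it reaches from about 0.4 to 0.825 m from the base axis. Payload 7 kg.
Tool frame: the origin (TCP) lies between the finger pads; the fingertips stand arm.tip_extent ahead of it and the grasp point (between the pads) is the TCP (arm.tip_extent is the distance from the TCP to the fingertips, in m); z points along the fingers, y is the line along which they close (so a half turn about z gives the same grasp; the last joint's range is limited). The gripper opens to 88 mm and grips with 3 to 60 N. Pads are 19 mm wide; open, the fingers measure 130 mm over their backs; the gripper's body (78 mm by 193 mm) begins 47 mm behind the grasp point.
Start: joints at [0.288, 0.359, 0.012, 0, -1.224, -0.288], TCP at [0.675, -0, 0.246] pointing down, gripper open.
Joint ranges: [-3.07, 3.07], [-1.43, 2.12], [-1.02, 1.25], [-3.03, 1.67], [-3.05, -0], [-3.03, 3.03]. Speed limits (rad/s): [2.39, 2.39, 3.01, 3.14, 3.14, 3.14].

### API

Orientations are given as [roll, pitch, yaw] about the fixed x, y, z axes, in that order (R = Rz(yaw) Ry(pitch) Rx(roll)).
In Python, from plant import arm gives the robot as it stands.
- The arm moves only by the tool carry_out, never from a script. Its argument "targets" is a list of rows, each a list of 3 entries, a list of its own where there are three numbers: the shift along the tool's x, y, z in mm, then the turn, a rotation vector about the tool's x, y, z in degrees, then the closure, from 0 (fully open) to 1 (shut). A call has 1 to 12 rows; each row is the pose to reach, as a shift and turn from the pose commanded when the call began, along the tool's axes at that moment; what a row does not reach only later rows make up. A row lasts 1/12 s, in which the tool goes at most 41.7 mm and 7.16 degrees, less where a joint would pass 70% of its speed; a pose out of reach is approached as far as the arm can. A call with a gripper value outside its range is refused whole. The fingers move at their own pace and stop on an object; the grip force is fixed at half the most. Time passes only in rows, so rows that repeat a pose let the fingers close. It gives the time, the measured TCP pose, the force, the opening and the grip force at its end, in the units of the state.
- arm.get_state(): the state, without advancing time (a new reading comes with each control period).
- arm.read_camera(name): name is "scene" or "side" or "wrist"; returns the picture (384x512x3 uint8, red, green, blue); there is no depth.
- arm.camera_model(name): a dict with "camera_matrix" (3x3 intrinsics, pixels), "origin" and "attitude" of the camera in the world; the wrist camera has in their place "tool_from_camera" (4x4, takes a point from camera to tool coordinates, whose origin is the TCP and whose axes are the flange's). Camera axes: x right, y up, looking along -z (the intrinsics and any distortion apply to the point x, -y, -z); pixel columns grow to the right and rows downward; lengths in m; the calibration is good to about 2 mm. The wrist camera is an equidistant fisheye: a pixel r from the principal point sees the ray r / f radians off the axis. A picture is of the moment at which its call begins: read the wrist's pose just before it. camera_model takes no time and is no camera call.
- arm.sign_off(): hands the job in; it is judged then, once.
The state is a dict: "t": time; "joint_positions": joint angles; "qvel": joint speeds; "effort": joint torques, N m; "tool_pos": TCP position; "tcp_rot": TCP orientation; "wrist_force": force on the tool from outside, world axes, zero at the start; "torque": the same for the moment, N m; "grip_width": finger opening in m; "grip_force": force on a finger pad.
Only numpy, scipy, OpenCV 4.12 (cv2) and the standard library are available. Lean on these libraries where they do the work, as an engineer would, in place of code of your own. Each camera call takes 0.05 s, during which the arm holds its last target. There are 200 camera calls.

## Working session

There is one attempt and no reset: what is moved stays moved. The work goes in short steps, Python scripts to look and compute and a tool call to move; the robot and the scene stay as the last step left them, time stands still between calls to the robot, and variables do not carry over. Pictures are saved under pics/ and viewed, at most 10 in all, crops included, and the job is handed in when it is done.

Besides the shell and the picture viewer there is one more tool, called after "Emit:" as a command line: name --argument value ..., lists and objects as JSON in quotes. carry_out: Moves the arm, as the interface text tells. Its arguments: {"type":"object","properties":{"targets":{"type":"array","items":{"type":"array"}}},"required":["targets"]}

```bash
mkdir -p pics; ls
python3 - <<'E'
from plant import arm
import cv2,numpy as np
for n in ["scene","side"]:
    cv2.imwrite(f"pics/{n}0.png",arm.read_camera(n)[:,:,::-1])
    print(n,arm.camera_model(n))
print(arm.camera_model("wrist"));print(arm.get_state(),arm.tip_extent)
a=cv2.imread("pics/scene0.png");b=cv2.imread("pics/side0.png")
cv2.imwrite("pics/both.png",cv2.resize(np.vstack([a,b]),None,fx=.78,fy=.78))
E
```

```text
pics
scene {'camera_matrix': array([[448.94888433,   0.        , 256.29856938],
       [  0.        , 448.94888433, 188.67246555],
       [  0.        ,   0.        ,   1.        ]]), 'origin': array([ 0.22131199, -0.68639598,  0.89210617]), 'attitude': array([ 0.75530455,  0.01785015, -0.4628886 ])}
side {'camera_matrix': array([[457.75999002,   0.        , 252.31958815],
       [  0.        , 457.75999002, 194.4960203 ],
       [  0.        ,   0.        ,   1.        ]]), 'origin': array([0.49161899, 0.73989962, 0.73218735]), 'attitude': array([ 8.93065696e-01,  3.03088801e-03, -3.08250866e+00])}
{'camera_matrix': array([[297.31863964,   0.        , 256.59723605],
       [  0.        , 297.31863964, 186.97915708],
       [  0.        ,   0.        ,   1.        ]]), 'tool_from_camera': array([[ 9.06851668e-04,  9.66561094e-01,  2.56434845e-01,
         6.79180453e-02],
       [ 9.99999589e-01, -8.73073109e-04, -2.45570355e-04,
         5.88311658e-04],
       [-1.34723830e-05,  2.56434963e-01, -9.66561488e-01,
        -1.39833633e-01],
       [ 0.00000000e+00,  0.00000000e+00,  0.00000000e+00,
         1.00000000e+00]])}
{'t': 0.1, 'joint_positions': array([ 2.88083706e-01,  3.59284228e-01,  1.11707320e-02, -3.09192528e-04,
       -1.22410735e+00, -2.88126613e-01]), 'qvel': array([-0.00090462, -0.00184186,  0.00285699,  0.00025939,  0.00150667,
        0.00110558]), 'effort': array([-1.42273191e-03, -5.84165347e+01,  2.93752134e+01,  7.01551259e+00,
        1.01412315e-02, -6.66964229e-05]), 'tool_pos': array([ 6.74595427e-01, -3.40191432e-05,  2.44745129e-01]), 'tcp_rot': array([ 3.14014425e+00, -1.26125582e-04, -1.57094441e+00]), 'wrist_force': array([ 0.28572865,  0.57554144, -0.27786565]), 'torque': array([-0.02276385, -0.05434912, -0.02020956]), 'grip_force': 0.0, 'grip_width': 0.08766991776973022} 0.019
```

View pics/scene0.png

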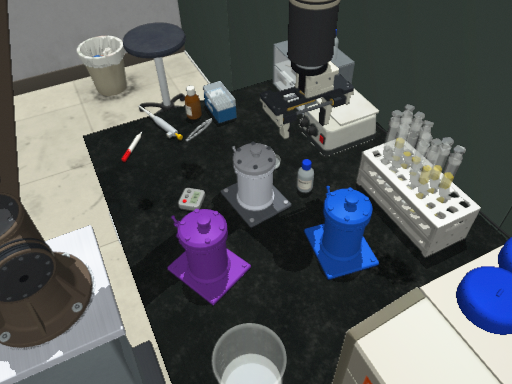

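View pics/side0.png

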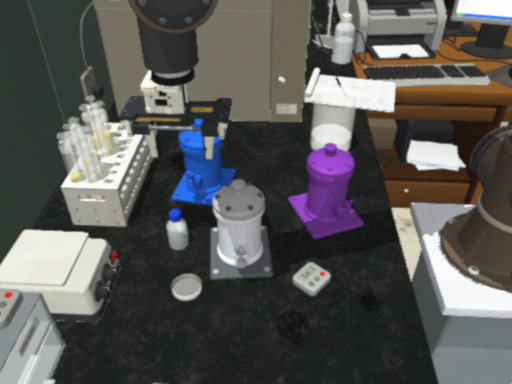

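Three vessel shapes in the scene view: metal (255,180), purple (205,245) and blue (345,235). The metal one fits, because the blue and purple ones are excluded and the bottle (305,177) and timer (192,199) stand beside it. I'll enlarge it to confirm.

Run:
```python
import cv2,numpy as np
a=cv2.imread("pics/scene0.png")[130:230,205:305];b=cv2.imread("pics/side0.png")[170:290,190:290]
A=cv2.resize(a,(400,400),interpolation=cv2.INTER_CUBIC);B=cv2.resize(b,(400,480),interpolation=cv2.INTER_CUBIC)
c=np.zeros((480,800,3),np.uint8);c[:400,:400]=A;c[:,400:]=B
cv2.imwrite("pics/crop.png",c)
```

```text
(no output)
```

View pics/crop.png

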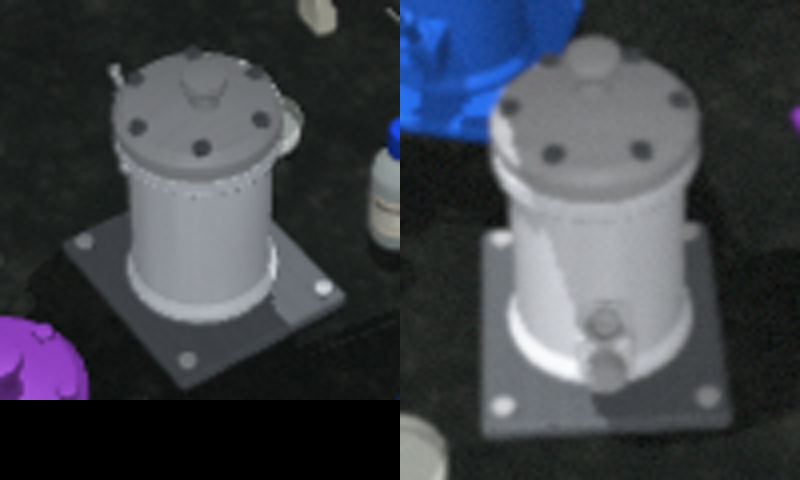

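The crop confirms the grey metal vessel. The valve is seen end-on in the side view, at about crop (605,322), which is side pixel (241,250). Next I fit the vessel pose.

```bash
cat > h.py <<'E'
from plant import arm
import cv2,numpy as np
from scipy.spatial.transform import Rotation as R
from scipy.optimize import least_squares
def proj(n,P,T=None):
    m=arm.camera_model(n);K=m["camera_matrix"]
    if n=="wrist":
        C=T@m["tool_from_camera"]; Rc,o=C[:3,:3],C[:3,3]
    else: Rc=R.from_euler("xyz",m["attitude"]).as_matrix();o=m["origin"]
    p=(np.atleast_2d(P)-o)@Rc; p=p*[1,-1,-1]
    if n=="wrist":
        rr=np.hypot(p[:,0],p[:,1]);th=np.arctan2(rr,p[:,2]);s=th/np.maximum(rr,1e-9)
        q=p[:,:2]*s[:,None]
    else: q=p[:,:2]/p[:,2:]
    return q*[K[0,0],K[1,1]]+K[:2,2]
def tool(s=None):
    s=s or arm.get_state();T=np.eye(4);T[:3,:3]=R.from_euler("xyz",s["tcp_rot"]).as_matrix();T[:3,3]=s["tool_pos"];return T
def vw(q,P):
    return R.from_euler("z",q[2]).apply(np.atleast_2d(P)/1000.)+[q[0],q[1],0]
AX=np.array([-np.sin(np.radians(35)),0,np.cos(np.radians(35))])
SEAT=np.array([-86,0,95.])
E
python3 - <<'E'
from h import *
tip=SEAT+26*AX
S=[((-75,65,6),(210.75,279)),((-75,-65,6),(273,276.2)),((75,-65,12),(266.2,226.2)),((75,65,12),(211,227.5)),((0,0,190),(238.2,181)),(tip,(241.2,250.5))]
C=[((-75,-65,9),(220.75,191.2)),((75,-65,6),(251.2,226.2)),((75,65,9),(291.2,203.7)),((0,0,190),(255.7,151.2))]
f=lambda q:np.r_[(proj("side",vw(q,[a for a,_ in S]))-[b for _,b in S]).ravel(),(proj("scene",vw(q,[a for a,_ in C]))-[b for _,b in C]).ravel()]
r=least_squares(f,[.5,.1,-1.57],loss="soft_l1");q=r.x
print(q,f(q).reshape(-1,2).round(1).tolist())
print("tip",vw(q,tip),"seat",vw(q,SEAT),"axis",R.from_euler("z",q[2]).apply(AX))
E
```

```text
[ 0.56251775  0.03868474 -1.44244175] [[-0.6, 0.1], [-0.0, -0.6], [0.1, -1.7], [-0.9, -0.2], [-0.2, 3.7], [0.2, -1.8], [-0.9, -0.9], [-0.8, 0.8], [0.7, 0.3], [-1.9, -5.6]]
tip [[0.54960064 0.1387676  0.11629795]] seat [[0.55150954 0.12397729 0.095     ]] axis [-0.07341918  0.56885811  0.81915204]
```

```bash
cat >> h.py <<'E'
def goal(q,axial,spin=0,off=(0,0)):
    """tool pose: z down the valve axis, at spin=0 tool y ~ world -x; spin deg about tool z; off mm in spin-0 tool x,y"""
    a=R.from_euler("z",q[2]).apply(AX); z=-a
    x0=R.from_euler("z",q[2]).apply([AX[2],0,-AX[0]]) # toward vessel, up
    y=np.cross(z,x0); B=np.c_[x0,y,z]
    T=np.eye(4);T[:3,:3]=B@R.from_euler("z",spin,degrees=True).as_matrix()
    T[:3,3]=vw(q,SEAT+axial*AX)[0]+B@np.array([off[0],off[1],0])/1000
    return T
def rel(T0,T):
    D=np.linalg.inv(T0)@T
    return (D[:3,3]*1000).round(1).tolist(),R.from_matrix(D[:3,:3]).as_rotvec(degrees=True).round(1).tolist()
Q0=[0.5625,0.0387,-1.4424]
E
python3 - <<'E'
from h import *
print(rel(tool(),goal(Q0,100)))
E
```

```text
([-180.9, 130.4, 68.0], [2.3, 34.9, -7.1])
```

Emit:
carry_out --targets '[[[-35,22,0],[0,5,0],0.2],[[-70,45,0],[0,10,-2],0.4],[[-105,70,5],[1,16,-3],0.5],[[-140,100,20],[1,22,-5],0.5],[[-165,120,40],[2,29,-6],0.5],[[-181,130,60],[2.3,34.9,-7.1],0.5],[[-181,130,68],[2.3,34.9,-7.1],0.5],[[-181,130,68],[2.3,34.9,-7.1],0.5],[[-181,130,68],[2.3,34.9,-7.1],0.5]]'

```text
t: 0.85
tool_pos: [0.5448, 0.1813, 0.177]
tcp_rot: [3.141, -0.611, -1.441]
wrist_force: [1.2, -1.0, 0.4]
grip_width: 0.0442
grip_force: 0.0
```

Run:
```python
from h import *
s=arm.get_state();im=arm.read_camera("wrist")
T=tool(s);np.save("T1.npy",T)
print(s["t"],s["joint_positions"].round(3),s["grip_width"],rel(T,goal(Q0,100)))
for k in (0,9,15.5,21,26):print(k,proj("wrist",vw(Q0,SEAT+k*AX),T).round(1))
b=im[:,:,::-1];cv2.imwrite("pics/w1.png",b)
cv2.imwrite("pics/w1s.png",cv2.resize(b,(800,600),interpolation=cv2.INTER_CUBIC))
```

```text
0.85 [ 0.911  0.415 -0.393  0.442 -1.253 -1.028] 0.04421654976126857 ([0.2, 0.7, 0.2], [-0.0, 0.0, 0.1])
0 [[256.9 192. ]]
9 [[256.9 195.1]]
15.5 [[256.9 197.4]]
21 [[256.9 199.4]]
26 [[256.9 201.4]]
```

View pics/w1s.png

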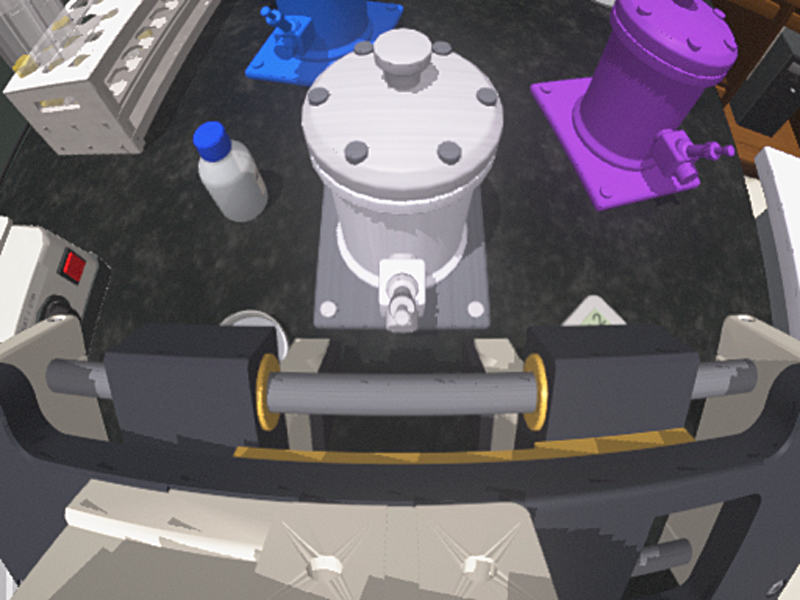

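The wrist view shows the metal vessel's valve at about (401,285–325), close to where the fit predicts it. I'll enlarge it to refine the position.

Run:
```python
import cv2
b=cv2.imread("pics/w1.png")[155:230,210:310]
cv2.imwrite("pics/w1c.png",cv2.resize(b,(800,600),interpolation=cv2.INTER_CUBIC))
```

```text
(no output)
```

View pics/w1c.png

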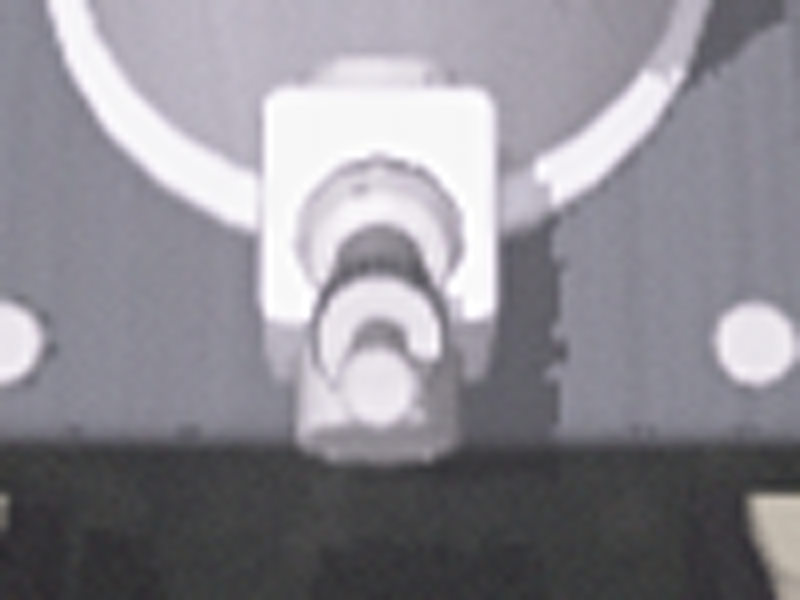

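Emit:
carry_out --targets '[[[0,0,0],[0,0,7],0.73],[[0,0,0],[0,0,14],0.73],[[0,0,0],[0,0,21],0.73],[[0,0,0],[0,0,28],0.73],[[0,0,0],[0,0,35],0.73],[[0,0,0],[0,0,42],0.73],[[0,0,0],[0,0,49],0.73],[[0,0,0],[0,0,56],0.73],[[0,0,0],[0,0,63],0.73],[[0,0,0],[0,0,70],0.73],[[0,0,0],[0,0,77],0.73],[[0,0,0],[0,0,84],0.73]]'

```text
t: 1.9
tool_pos: [0.5462, 0.1796, 0.1795]
tcp_rot: [-2.537, -0.052, -2.936]
wrist_force: [0.0, -0.7, -0.9]
grip_width: 0.0236
grip_force: 0.0
```

Run:
```python
from h import *
s=arm.get_state();im=arm.read_camera("wrist")
T=tool(s)
print(s["t"],s["joint_positions"].round(3),s["grip_width"],rel(T,goal(Q0,50,84,(-.5,.2))),rel(T,goal(Q0,8,84,(-.5,.2))))
for k in (-21,9,26):print(k,((proj("wrist",vw(Q0,SEAT+k*AX),T)-[210,140])*5).round(1))
b=im[140:260,210:370,::-1]
cv2.imwrite("pics/w2c.png",cv2.resize(b,(800,600),interpolation=cv2.INTER_CUBIC))
```

```text
1.9 [ 0.907  0.41  -0.391  0.442 -1.253 -2.5  ] 0.023598598614658742 ([1.8, 3.3, 51.2], [0.2, 0.1, -0.7]) ([1.9, 3.1, 93.2], [0.2, 0.1, -0.7])
-21 [[243.8 222.8]]
9 [[245.9 268.9]]
26 [[247.3 300.3]]
```

View pics/w2c.png

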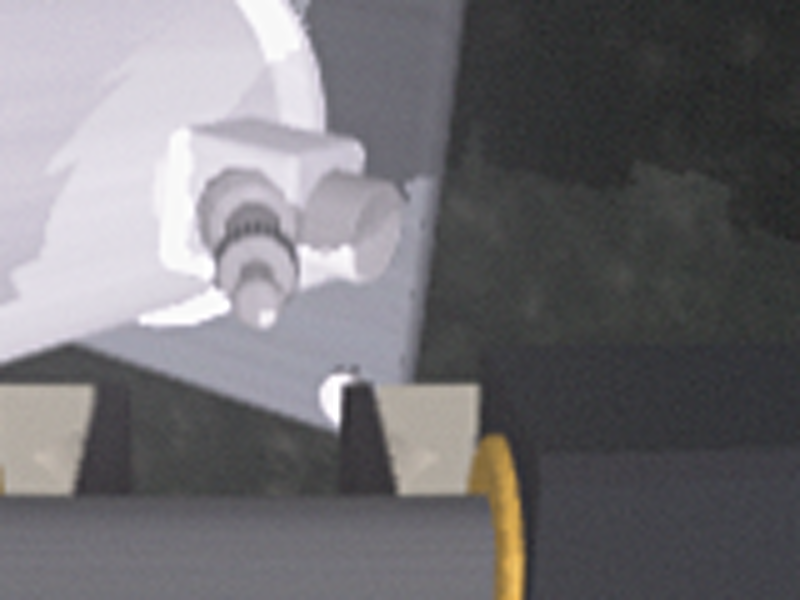

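Seen from the side as well, the valve lies about 1 mm off my fit in tool y: tip observed at (256,305), predicted near (249,302). I'll descend halfway and let the arm settle.

Emit:
carry_out --targets '[[[0,1,15],[0,0,0],0.73],[[0,1,30],[0,0,0],0.73],[[0,1,50],[0,0,0],0.73],[[0,1,50],[0,0,0],0.73],[[0,1,50],[0,0,0],0.73],[[0,1,50],[0,0,0],0.73]]'

```text
t: 2.45
tool_pos: [0.5495, 0.1533, 0.1375]
tcp_rot: [-2.535, -0.057, -2.928]
wrist_force: [-0.7, -0.1, 0.9]
grip_width: 0.0237
grip_force: 0.0
```

Run:
```python
from h import *
s=arm.get_state();im=arm.read_camera("wrist")
T=tool(s)
print(s["t"],s["wrist_force"],s["joint_positions"].round(3),s["grip_width"],rel(T,goal(Q0,50,84,(-1,.1))),rel(T,goal(Q0,8,84,(-1,.1))))
for k in (9,26):print(k,((proj("wrist",vw(Q0,SEAT+k*AX),T)-[210,150]+.5)*8).round(1))
b=im[150:225,210:310,::-1]
cv2.imwrite("pics/w3c.png",cv2.resize(b,(800,600),interpolation=cv2.INTER_CUBIC))
```

```text
2.45 [-0.70079611 -0.07868082  0.88183525] [ 0.871  0.438 -0.473  0.482 -1.147 -2.521] 0.02366786073982741 ([1.7, 1.5, 1.6], [0.1, 0.1, -0.1]) ([1.8, 1.4, 43.6], [0.1, 0.1, -0.1])
9 [[376.3 522.1]]
26 [[376.7 600.7]]
```

View pics/w3c.png

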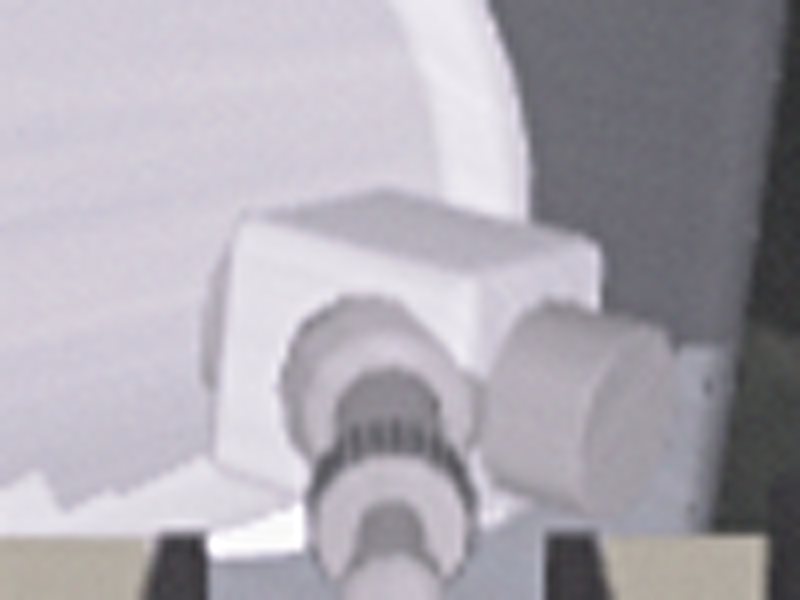

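Emit:
carry_out --targets '[[[0,0,0],[0,0,0],0.73],[[0,0,0],[0,0,0],0.73],[[0,0,0],[0,0,0],0.73],[[0,0,0],[0,0,0],0.73]]'

```text
t: 2.83
tool_pos: [0.5485, 0.1537, 0.1362]
tcp_rot: [-2.534, -0.059, -2.927]
wrist_force: [-0.8, 0.3, -0.1]
grip_width: 0.0238
grip_force: 0.0
```

Run:
```python
from h import *
s=arm.get_state()
print(rel(tool(s),goal(Q0,8,84,(-1.3,.6))))
```

```text
([1.5, 0.6, 42.9], [0.1, 0.1, -0.0])
```

Emit:
carry_out --targets '[[[0.5,0.6,10],[0,0,0],0.73],[[0.5,0.6,20],[0,0,0],0.73],[[0.5,0.6,30],[0,0,0],0.73],[[0.5,0.6,38],[0,0,0],0.73],[[0.5,0.6,43],[0,0,0],0.73],[[0.5,0.6,43],[0,0,0],0.73],[[0.5,0.6,43],[0,0,0],0.73],[[0.5,0.6,43],[0,0,0],0.73],[[0.5,0.6,43],[0,0,0],0.73]]'

```text
t: 3.58
tool_pos: [0.5513, 0.1297, 0.1008]
tcp_rot: [-2.534, -0.058, -2.927]
wrist_force: [0.4, 0.8, 0.6]
grip_width: 0.0238
grip_force: 0.0
```

Run:
```python
from h import *
s=arm.get_state();im=arm.read_camera("wrist")
T=tool(s)
print(s["wrist_force"],s["joint_positions"].round(3),rel(T,goal(Q0,8,84,(-1.35,-.46))))
cv2.imwrite("pics/w4.png",im[:,:,::-1])
b=im[150:300,160:360,::-1]
cv2.imwrite("pics/w4c.png",cv2.resize(b,(800,600),interpolation=cv2.INTER_CUBIC))
```

```text
[0.43825002 0.78908986 0.61835977] [ 0.837  0.466 -0.542  0.526 -1.052 -2.554] ([0.1, 0.0, -0.0], [0.1, 0.1, -0.1])
```

View pics/w4c.png

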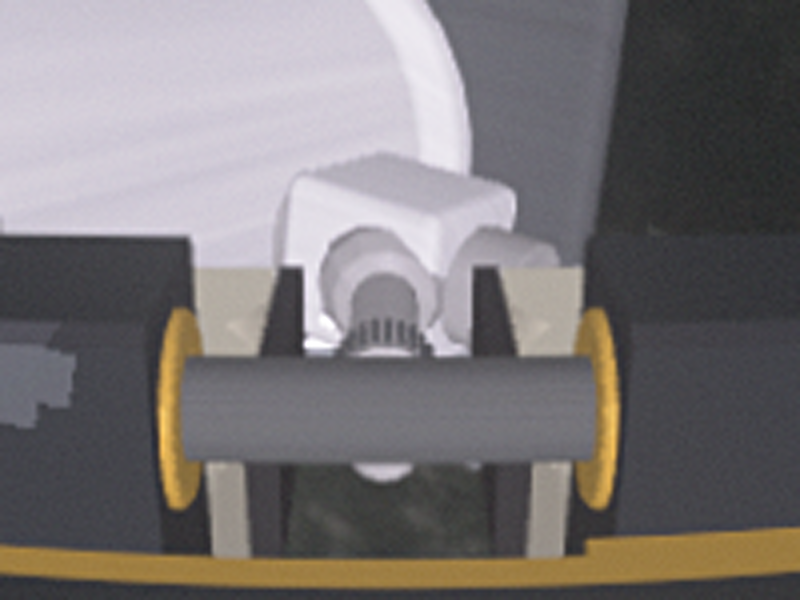

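The nut at (387,345) is centred between the pads (303–470). Now I close on it.

Emit:
carry_out --targets '[[[0,0,0],[0,0,0],1],[[0,0,0],[0,0,0],1],[[0,0,0],[0,0,0],1],[[0,0,0],[0,0,0],1],[[0,0,0],[0,0,0],1]]'

```text
t: 4.05
tool_pos: [0.5512, 0.1292, 0.1008]
tcp_rot: [-2.534, -0.059, -2.927]
wrist_force: [1.2, -2.3, 2.8]
grip_width: 0.0114
grip_force: 30.0
```

Emit:
carry_out --targets '[[[0,0,-0.2],[0,0,-6],1],[[0,0,-0.3],[0,0,-12],1],[[0,0,-0.5],[0,0,-18],1],[[0,0,-0.7],[0,0,-24],1],[[0,0,-0.8],[0,0,-30],1],[[0,0,-1],[0,0,-36],1],[[0,0,-1.2],[0,0,-42],1],[[0,0,-1.3],[0,0,-48],1],[[0,0,-1.5],[0,0,-54],1],[[0,0,-1.7],[0,0,-60],1],[[0,0,-1.7],[0,0,-60],1],[[0,0,-1.7],[0,0,-60],1]]'

```text
t: 5.05
tool_pos: [0.5511, 0.1301, 0.1022]
tcp_rot: [-2.861, -0.55, -1.945]
wrist_force: [1.8, -2.6, 3.7]
grip_width: 0.0118
grip_force: 30.0
```

Run:
```python
from h import *
s=arm.get_state()
print(s["wrist_force"],s["torque"],s["joint_positions"].round(3),s["grip_width"],rel(tool(s),goal(Q0,9.7,24,(-1.35,-.46))))
```

```text
[ 1.75099259 -2.59224545  3.7024369 ] [ 0.25957005 -0.48862461  0.36841569] [ 0.838  0.465 -0.54   0.524 -1.056 -1.509] 0.011789605686100204 ([-0.5, 0.1, -0.3], [-0.0, 0.0, -0.2])
```

Emit:
carry_out --targets '[[[0,0,-0.2],[0,0,-6],1],[[0,0,-0.4],[0,0,-12],1],[[0,0,-0.6],[0,0,-18],1],[[0,0,-0.8],[0,0,-24],1],[[0,0,-1],[0,0,-30],1],[[0,0,-1.2],[0,0,-36],1],[[0,0,-1.3],[0,0,-42],1],[[0,0,-1.5],[0,0,-48],1],[[0,0,-1.7],[0,0,-54],1],[[0,0,-1.8],[0,0,-60],1],[[0,0,-1.8],[0,0,-60],1]]'

```text
t: 5.97
tool_pos: [0.551, 0.1311, 0.1036]
tcp_rot: [2.752, -0.483, -0.716]
wrist_force: [2.7, -3.7, 4.2]
grip_width: 0.0115
grip_force: 30.0
```

Emit:
carry_out --targets '[[[0,0,-0.2],[0,0,-6],1],[[0,0,-0.4],[0,0,-12],1],[[0,0,-0.6],[0,0,-18],1],[[0,0,-0.8],[0,0,-24],1],[[0,0,-1],[0,0,-30],1],[[0,0,-1.2],[0,0,-36],1],[[0,0,-1.3],[0,0,-42],1],[[0,0,-1.5],[0,0,-48],1],[[0,0,-1.5],[0,0,-48],1],[[0,0,-1.5],[0,0,-48],1],[[0,0,-1.5],[0,0,-48],1]]'

```text
t: 6.88
tool_pos: [0.5509, 0.1319, 0.1047]
tcp_rot: [2.534, -0.065, 0.037]
wrist_force: [3.5, -4.2, 2.9]
grip_width: 0.0118
grip_force: 30.0
```

Run:
```python
from h import *
s=arm.get_state();im=arm.read_camera("wrist")
print(s["wrist_force"],s["torque"],s["joint_positions"].round(3),s["grip_width"],rel(tool(s),goal(Q0,13,-84,(-1.35,-.46))))
b=im[150:300,160:360,::-1]
cv2.imwrite("pics/w5c.png",cv2.resize(b,(800,600),interpolation=cv2.INTER_CUBIC))
```

```text
[ 3.50435929 -4.19862848  2.90693903] [-0.06971802 -0.85406078  0.69880537] [ 0.841  0.463 -0.535  0.521 -1.063  0.376] 0.011834563820065725 ([-0.0, -0.5, -0.5], [-0.0, -0.0, -0.4])
```

View pics/w5c.png

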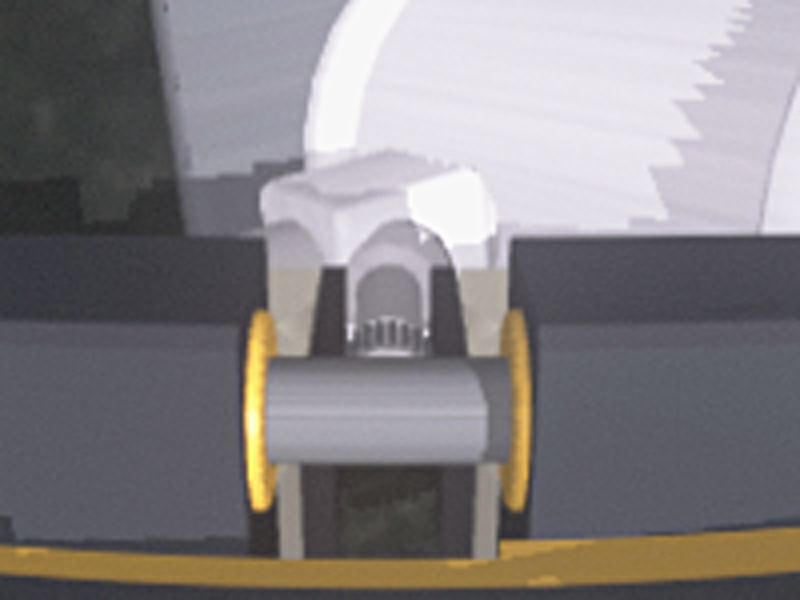

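The nut is still held at the same spot in the picture after the tool rose 4.7 mm, so it rose with the tool, which means it turned. I'll release, retreat and close the fingers above the tip.

Emit:
carry_out --targets '[[[0,0,0],[0,0,0],0.73],[[0,0,0],[0,0,0],0.73],[[0,0,0],[0,0,0],0.73],[[0,0,0],[0,0,0],0.73],[[0,0,-10],[0,0,0],0.73],[[0,0,-25],[0,0,0],0.73],[[0,0,-42],[0,0,0],0.73],[[0,0,-50],[0,0,0],0.73],[[0,0,-50],[0,0,0],1],[[0,0,-50],[0,0,0],1],[[0,0,-50],[0,0,0],1],[[0,0,-50],[0,0,0],1]]'

```text
t: 7.93
tool_pos: [0.5465, 0.1598, 0.1449]
tcp_rot: [2.533, -0.06, 0.042]
wrist_force: [0.0, -0.5, -0.4]
grip_width: 0.0032
grip_force: 0.0
```

Run:
```python
from h import *
s=arm.get_state();im=arm.read_camera("wrist")
T=tool(s)
print(s["t"],s["wrist_force"],s["grip_width"],rel(T,goal(Q0,49,-84,(-1.35,-.46))))
for k in (9,13.5,26):print(k,((proj("wrist",goal(Q0,k,0,(-1.35,-.46))[:3,3],T)-[200,140]+.5)*6).round(1))
b=im[140:240,200:320,::-1]
cv2.imwrite("pics/w6c.png",cv2.resize(b,(720,600),interpolation=cv2.INTER_CUBIC))
```

```text
7.9333 [ 0.02795386 -0.53529573 -0.38711361] 0.0032320884647478246 ([0.7, -0.4, 12.6], [0.0, 0.0, -0.0])
9 [[341.5 423.9]]
13.5 [[341.4 437.2]]
26 [[341.3 477.2]]
```

View pics/w6c.png

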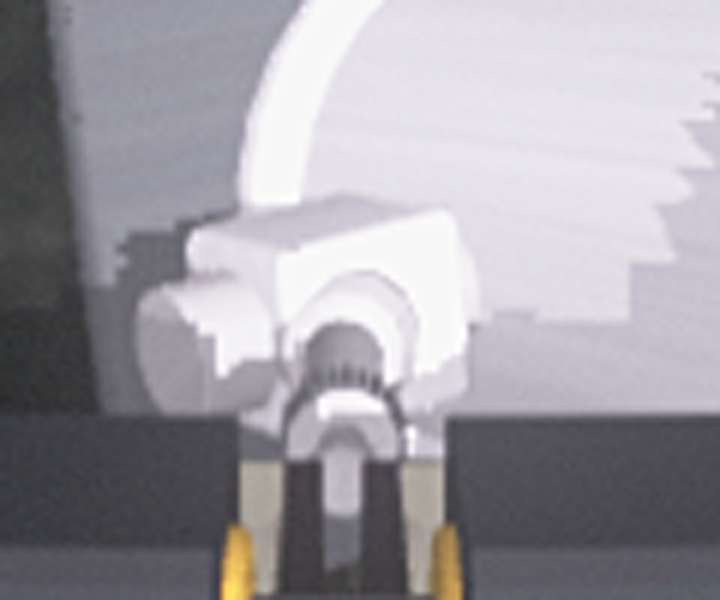

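The nut top is at about (345,430) and stands higher than before. The tip is hidden behind the closing fingers but laterally centred. I approach the tip.

Emit:
carry_out --targets '[[[0.5,0,0],[0,0,0],1],[[0.5,0,0],[0,0,0],1],[[0.5,0,6],[0,0,0],1],[[0.5,0,11],[0,0,0],1],[[0.5,0,14],[0,0,0],1],[[0.5,0,14],[0,0,0],1],[[0.5,0,14],[0,0,0],1],[[0.5,0,14],[0,0,0],1]]'

```text
t: 8.65
tool_pos: [0.5486, 0.1526, 0.1341]
tcp_rot: [2.534, -0.061, 0.042]
wrist_force: [-0.2, -0.5, -0.4]
grip_width: 0.0002
grip_force: 0.0
```

```bash
cat > st.py <<'E'
from h import *
s=arm.get_state();a=R.from_euler("z",Q0[2]).apply(AX)
print(s["t"],"Fax",round(float(a@s["wrist_force"]),2),s["wrist_force"].round(1),s["grip_width"],"goal@45",rel(tool(s),goal(Q0,45,-84,(-1.35,-.46))))
E
python3 st.py
```

```text
8.65 Fax -0.65 [-0.2 -0.5 -0.4] 0.00020207387868098075 goal@45 ([-0.4, -0.2, 3.6], [-0.0, -0.0, -0.0])
```

Emit:
carry_out --targets '[[[0,0,1],[0,0,0],1],[[0,0,2],[0,0,0],1],[[0,0,3],[0,0,0],1],[[0,0,4],[0,0,0],1],[[0,0,4.5],[0,0,0],1],[[0,0,4.5],[0,0,0],1],[[0,0,4.5],[0,0,0],1]]'

```text
t: 9.23
tool_pos: [0.5489, 0.1503, 0.1306]
tcp_rot: [2.534, -0.061, 0.043]
wrist_force: [-0.5, 2.0, 2.4]
grip_width: 0.0001
grip_force: 1.4
```

```bash
python3 st.py
```

```text
9.2333 Fax 3.12 [-0.5  2.   2.4] 0.00012236650878030229 goal@45 ([-0.4, -0.1, -0.7], [-0.1, -0.1, -0.0])
```

Emit:
carry_out --targets '[[[0,0,0.5],[0,0,0],1],[[0,0,1],[0,0,0],1],[[0,0,1.5],[0,0,0],1],[[0,0,2],[0,0,0],1],[[0,0,2],[0,0,0],1],[[0,0,2],[0,0,0],1]]'

```text
t: 9.73
tool_pos: [0.5491, 0.149, 0.1288]
tcp_rot: [2.534, -0.061, 0.042]
wrist_force: [-2.0, 2.2, 4.9]
grip_width: 0.0007
grip_force: 2.2
```

```bash
python3 st.py
```

```text
9.7333 Fax 5.39 [-2.   2.2  4.9] 0.0007060726767589714 goal@45 ([-0.4, -0.1, -2.8], [-0.1, -0.1, -0.0])
```

Emit:
carry_out --targets '[[[0,0,0.5],[0,0,0],1],[[0,0,1],[0,0,0],1],[[0,0,1],[0,0,0],1],[[0,0,1],[0,0,0],1]]'

```text
t: 10.07
tool_pos: [0.5492, 0.1485, 0.128]
tcp_rot: [2.534, -0.061, 0.042]
wrist_force: [-1.7, 3.3, 3.3]
grip_width: 0.0003
grip_force: 2.6
```

```bash
python3 st.py
```

```text
10.0667 Fax 4.73 [-1.7  3.3  3.3] 0.00030174390774771477 goal@45 ([-0.4, -0.1, -3.8], [-0.1, -0.1, -0.0])
```

Still only spring force, so I press a little further.

Emit:
carry_out --targets '[[[0,0,0.5],[0,0,0],1],[[0,0,1],[0,0,0],1],[[0,0,1],[0,0,0],1],[[0,0,1],[0,0,0],1]]'

```text
t: 10.4
tool_pos: [0.5493, 0.148, 0.1274]
tcp_rot: [2.534, -0.061, 0.043]
wrist_force: [-2.8, 4.4, 6.4]
grip_width: 0.0004
grip_force: 3.6
```

```bash
python3 st.py
```

```text
10.4 Fax 7.96 [-2.8  4.4  6.4] 0.00040305689090875855 goal@45 ([-0.4, -0.1, -4.7], [-0.1, -0.1, -0.0])
```

Emit:
carry_out --targets '[[[0,0,0.4],[0,0,0],1],[[0,0,0.7],[0,0,0],1],[[0,0,0.7],[0,0,0],1],[[0,0,0.7],[0,0,0],1]]'

```text
t: 10.73
tool_pos: [0.5494, 0.1478, 0.1271]
tcp_rot: [2.534, -0.062, 0.043]
wrist_force: [-3.2, 5.8, 8.5]
grip_width: 0.0004
grip_force: 5.0
```

```bash
python3 st.py
```

```text
10.7333 Fax 10.48 [-3.2  5.8  8.5] 0.0004084387691282577 goal@45 ([-0.5, -0.1, -5.0], [-0.1, -0.1, -0.0])
```

Only 0.3 of the 0.7 mm was gained and the force rose, so the nut has landed at about 5 mm down. That agrees with about 3 rad of nut angle. Holding.

Emit:
carry_out --targets '[[[0,0,0],[0,0,0],1],[[0,0,0],[0,0,0],1],[[0,0,0],[0,0,0],1],[[0,0,0],[0,0,0],1],[[0,0,0],[0,0,0],1],[[0,0,0],[0,0,0],1]]'

```text
t: 11.23
tool_pos: [0.5493, 0.1478, 0.1271]
tcp_rot: [2.535, -0.062, 0.043]
wrist_force: [-2.8, 6.0, 7.4]
grip_width: 0.0005
grip_force: 5.0
```

Emit:
carry_out --targets '[[[0,0,0],[0,0,0],1],[[0,0,0],[0,0,0],1],[[0,0,0],[0,0,0],1],[[0,0,0],[0,0,0],1],[[0,0,0],[0,0,0],1],[[0,0,0],[0,0,0],1],[[0,0,0],[0,0,0],1],[[0,0,0],[0,0,0],1],[[0,0,0],[0,0,0],1],[[0,0,0],[0,0,0],1],[[0,0,0],[0,0,0],1],[[0,0,0],[0,0,0],1]]'

```text
t: 12.23
tool_pos: [0.5494, 0.1479, 0.1271]
tcp_rot: [2.535, -0.062, 0.043]
wrist_force: [-3.7, 5.3, 7.7]
grip_width: 0.0007
grip_force: 5.0
```

Emit:
carry_out --targets '[[[0,0,-1],[0,0,0],1],[[0,0,-2],[0,0,0],1],[[0,0,-4],[0,0,0],1],[[0,0,-7],[0,0,0],1],[[0,0,-20],[0,0,0],1],[[0,0,-45],[0,0,0],1],[[0,0,-75],[0,0,0],1],[[0,0,-90],[0,0,0],1],[[0,0,-90],[0,0,0],1],[[0,0,-90],[0,0,0],1],[[0,0,-90],[0,0,0],1]]'

```text
t: 13.15
tool_pos: [0.5418, 0.1975, 0.1993]
tcp_rot: [2.533, -0.059, 0.042]
wrist_force: [-0.3, -0.5, -0.5]
grip_width: 0.0006
grip_force: 0.0
```

```bash
python3 st.py
python3 - <<'E'
from plant import arm
import cv2,numpy as np
a=cv2.imread("pics/side0.png").astype(int);b=arm.read_camera("side")[:,:,::-1].astype(int)
for n,(x,y) in dict(bottle=(177,230),dish=(187,287),timer=(311,279)).items():
    print(n,np.abs(a-b)[y-25:y+25,x-22:x+22].mean().round(1))
E
```

```text
13.15 Fax -0.67 [-0.3 -0.5 -0.5] 0.0005923993318472881 goal@45 ([0.7, -0.5, 83.0], [0.0, 0.1, -0.0])
bottle 5.4
dish 3.6
timer 7.7
```

```bash
python3 -c "
from plant import arm
print(arm.sign_off())"
```

```text
the job is handed in; nothing more can be done
None
```

I unscrewed the lock nut by about 168°, pressed the valve tip down to its stop (about 5 mm at roughly 10 N) for about two seconds, then let go and handed the job in. The bottle, dish and timer look undisturbed, but I did not check the final nut angle or the pin's return with a last picture.

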